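# Lay out the power section on a chassis plate

### The arm

A 7-joint arm with a two-finger parallel gripper is mounted at the origin on the work surface. World frame = base frame: x ahead of the robot, y to its left, z up, the work surface at z = 0. Lengths are in m, angles in rad, forces in N, time in s.
With the tool pointing down it reaches from about 0.4 to 0.9 m from the base axis. Payload 5.5 kg.
Tool frame: the origin (TCP) lies at the very end of the fingers, on their centre line; the grasp point (between the pads) lies 19 mm behind it (r.pinch_z is the distance from the TCP to the grasp point, in m); z points along the fingers, y is the line along which they close (so a half turn about z gives the same grasp; the last joint's range is limited). The gripper opens to 85 mm and grips with 20 to 120 N. Pads are 22 mm wide; open, the fingers measure 114 mm over their backs; the gripper's body (76 mm by 85 mm) begins 54 mm behind the grasp point. The pads swing forward as they close: fully open they stand 13 mm farther back than shut.
Start: joints at [-0.854, 0.501, -0.427, 1.55, 0.221, 1.138, -0.21], TCP at [0.285, 0.584, 0.231] pointing down, gripper open.
Joint ranges: [-2.88, 2.88], [-0.31, 2.03], [-1.54, 1.56], [0.2, 2.42], [-1.41, 4.55], [0.19, 2.02], [-2.57, 2.57]. Speed limits (rad/s): [2.57, 2.57, 3.14, 3.14, 3.14, 3.14, 3.14].

### API

Orientations are given as a unit quaternion [x, y, z, w].
In Python, from rig import r gives the robot as it stands.
- The arm moves only by the tool carry_out, never from a script. Its argument "series" is a list of rows, each a list of 2 entries, a list of its own where there are three numbers: the shift along the tool's x, y, z in m, then the turn about the tool's z in rad. A call has exactly 8 rows; each row shifts and turns the commanded pose from where the row before left it, along the tool's axes as they then stand; what a row does not reach is not made up. A row lasts 1/12 s, in which the tool goes at most 41.7 mm and 7.16 degrees, less where a joint would pass 70% of its speed; a pose out of reach is approached as far as the arm can. A call is refused whole if a number of a shift passes 0.0417 or a number of a turn 0.125, either way. A call with a gripper value outside its range is refused whole. "fingers" is the opening, from 0 (shut) to 1 (fully open), set as the call begins (left out, the last holds). The fingers move at their own pace and stop on an object; "force" is the grip in N (left out, the last holds). Time passes only in rows, so rows that do not move let the fingers close, or fill a call up. It gives the time, the measured TCP pose, the force, the opening and the grip force at its end, in the units of the state.
- r.sense(): the state, without advancing time (a new reading comes with each control period).
- r.grab_frame(name): name is "scene" or "side" or "wrist"; returns a dict with "color" (480x640x3 uint8, red, green, blue), "z_map" (480x640 float32, m along the optical axis (not along the pixel's ray), 0 where there is no reading), "fx", "fy", "cx", "cy" (pixels), "rvec" (rotation vector, rad) and "tvec" (3), from world to camera coordinates, as OpenCV has them; the wrist camera has in their place "T_tool_cam" (4x4, takes a point from camera to tool coordinates, whose origin is the TCP and whose axes are the flange's). Camera axes: x right, y down, z forward; pixel columns grow to the right and rows downward; lengths in m; the calibration is good to about 2 mm. A picture is of the moment at which its call begins: read the wrist's pose just before it.
- r.finish_job(): hands the job in; it is judged then, once.
Trained networks look in a picture, given as the dict that the camera call returned (one of the last four; its "shot" number tells which), for a name from the list of things; names that differ only in an ending like _2 or _b are one class to them, and where a whole thing is asked for, a point or a joint stands for the part that bears it (a point fixed in the world has none). Each returns a list of dicts, best first, with "conf" (0 to 1); they miss things now and then, are a little off and sometimes report something else, mostly with a low value. They report only what shows in the picture. A call takes as long as a camera call. They do not tell look-alikes from the thing itself.
- r.search_frame(picture, thing): "box" ([left, top, width, height] as shares, 0 to 1, of the picture: columns of its width, rows of its height, round what is visible of it).
- r.spot_point(picture, thing): "centre" ([column, row] as shares, 0 to 1, of the picture: columns of its width, rows of its height: a listed point, or the origin of a listed thing).
The state is a dict: "t": time; "qpos": joint angles; "qvel": joint speeds; "tau": joint torques, N m; "eef_pos": TCP position; "tcp_rot": TCP orientation; "wrist_force": force on the tool from outside, world axes, zero at the start; "torque": the same for the moment, N m; "grip_width": opening from 0.0 (shut) to 1.0 (fully open); "finger_force": force on a finger pad.
Only numpy, scipy, OpenCV 4.12 (cv2) and the standard library are available. Lean on these libraries where they do the work, as an engineer would, in place of code of your own. Each camera call takes 0.05 s, during which the arm holds its last target. There are 200 camera calls.

### The job

Lay out the loose parts on the chassis plate, ready to be screwed down: stand the ring transformer midway between the power supply and the terminal block, in line with their centres, and put its clamping disc centred on top of it, hub up; stand the tall capacitor straight behind the transformer and the short capacitor straight behind the terminal block, each with a gap of 20 mm to what it stands behind. Behind means away from the plate's black front panel, square to it. Leave everything upright, released and at rest, and do not disturb the jar, the dish or the drill.

Things in the scene. Friction and masses are not known exactly. Their poses are not given: they have to be found in the camera images.
- base_plate: Aluminium chassis base plate lying on the bench, fixed: 210 mm (its x) by 270 mm (its y), 4 mm thick. A black front panel 3 mm thick, 290 mm wide and 40 mm high stands along its -x edge, the edge nearest the robot. Origin: centre of the plate's underside, on the bench; x points from the front panel to the back edge ('behind' means this way), y to the left seen from the robot, z up.
- power_supply: Power supply already screwed to the plate: grey steel box with a perforated top, 100 mm (its x) by 55 mm (its y) by 35 mm high. Origin: centre of its underside, on the plate's top face (4 mm above the bench). Its axes are parallel to the plate's. It may be at the left or the right end of the plate, with the terminal block at the other end.
- terminal_block: Terminal block already screwed to the plate: black strip with two rows of small brass screws, 80 mm (its x) by 24 mm (its y) by 20 mm high. Origin: centre of its underside, on the plate's top face. Its axes are parallel to the plate's. Its centre lies straight left or right (along the plate's y) of the power supply's, 180 mm from it.
- transformer: Loose toroidal transformer: copper-coloured ring lying flat, 60 mm outside diameter, 20 mm hole, 30 mm high, about 0.4 kg. Origin: centre of its underside; z up. Round, so its yaw has no meaning. Starts on the bench.
- clamp_disc: Loose steel clamping disc of the transformer: flat disc of 48 mm diameter, 6 mm thick, with an upright cylindrical hub of 14 mm diameter and 14 mm height in the middle of its top (20 mm high in all), about 80 g. Origin: centre of its underside; z up. Round. Starts on the bench, hub up.
- tall_capacitor: Loose tall capacitor: grey upright can with an aluminium top, 30 mm diameter, 60 mm high, about 70 g. Origin: centre of its underside; z up. Round. Starts upright on the bench.
- short_capacitor: Loose short capacitor: the same kind of grey upright can, 30 mm diameter, but only 30 mm high, about 40 g. Origin: centre of its underside; z up. Round. Starts upright on the bench.
- screw_jar: Bystander: closed glass jar of screws, 64 mm diameter, 76 mm high, loose on the bench. Origin: centre of its underside.
- screw_dish: Bystander: open red dish of screws, 68 mm diameter, 22 mm high, loose on the bench beyond the plate. Origin: centre of its underside.
- drill: Bystander: green and black cordless drill lying on its side, 60 mm high, loose on the bench. Origin: on the bench, under the axis of its barrel. The barrel runs along its y, from 60 mm behind the origin to the chuck's bit 140 mm ahead; the handle and battery reach 202 mm along its x.
Things that resemble listed ones, but are neither listed nor needed, are in the scene too. What is shaped like the tall_capacitor but blue is not meant.

How it is judged:
At the end, for the whole second after the job is handed in: On the plate, upright (0.1 rad), at rest: transformer midway between supply and terminal block, in line (13 mm); disc hub up on it, centred (9 mm); tall capacitor behind it, centres 65 mm apart (13), sideways 18; short capacitor's centre 75 mm behind the terminal block's (13), sideways 13 (horizontal distance between transformer and power_supply between 0.077 and 0.103 m and horizontal distance between transformer and terminal_block between 0.077 and 0.103 m and x of transformer in the frame of power_supply between -0.013 and 0.013 m and z of transformer in the frame of power_supply between -0.004 and 0.004 m and horizontal distance between clamp_disc and transformer below 0.009 m and z of clamp_disc in the frame of transformer between 0.026 and 0.034 m and horizontal distance between tall_capacitor and transformer between 0.052 and 0.078 m and x of tall_capacitor in the frame of power_supply above 0.045 m and (y of tall_capacitor in the frame of power_supply between 0.072 and 0.108 m or y of tall_capacitor in the frame of power_supply between -0.108 and -0.072 m) and z of tall_capacitor in the frame of power_supply between -0.004 and 0.004 m and x of short_capacitor in the frame of terminal_block between 0.062 and 0.088 m and y of short_capacitor in the frame of terminal_block between -0.013 and 0.013 m and z of short_capacitor in the frame of terminal_block between -0.004 and 0.004 m and angle between each of transformer, clamp_disc, tall_capacitor, short_capacitor's own z axis and vertical below 0.1 rad and linear speed of each of transformer, clamp_disc, tall_capacitor, short_capacitor below 0.01 m/s); the robot touches nothing.
It fails at once if the jar is pushed more than 25 mm (distance of screw_jar from where it was at the start of the episode above 0.025 m).
It fails at once if the dish is pushed more than 25 mm (distance of screw_dish from where it was at the start of the episode above 0.025 m).
It fails at once if the drill is pushed more than 25 mm (distance of drill from where it was at the start of the episode above 0.025 m).
It also fails if it takes over 96 s, if anything falls off the work surface, if the arm or the gripper's body presses on something with over 40 N, if the wrist force passes 120 N, or if a joint passes its speed limit or range.

## Working session

There is one attempt and no reset: what is moved stays moved. The work goes in short steps, Python scripts to look and compute and a tool call to move; the robot and the scene stay as the last step left them, time stands still between calls to the robot, and variables do not carry over. Pictures are saved under pics/ and viewed, at most 14 in all, crops included, and the job is handed in when it is done.

Besides the shell and the picture viewer there is one more tool, called after "Request:" as a command line: name --argument value ..., lists and objects as JSON in quotes. carry_out: Moves the arm, as the interface text tells. Its arguments: {"type":"object","properties":{"series":{"type":"array","items":{"type":"array"}},"fingers":{"type":"number"},"force":{"type":"number"}},"required":["series"]}

```bash
ls; mkdir -p pics; cat > h.py <<'E'
import numpy as np, cv2
from rig import r
from scipy.spatial.transform import Rotation as R
def cam(p):
    s=r.sense(); f=r.grab_frame(p)
    if 'T_tool_cam' in f:
        T=np.eye(4);T[:3,:3]=R.from_quat(s['tcp_rot']).as_matrix();T[:3,3]=s['eef_pos'];f['W']=T@f['T_tool_cam']
    else:
        M=np.eye(4);M[:3,:3]=cv2.Rodrigues(np.array(f['rvec'],float))[0];M[:3,3]=np.ravel(f['tvec']);f['W']=np.linalg.inv(M)
    return f
def cloud(f):
    v,u=np.mgrid[:480,:640];z=f['z_map']
    P=np.stack([(u-f['cx'])/f['fx']*z,(v-f['cy'])/f['fy']*z,z],-1)
    P=P@f['W'][:3,:3].T+f['W'][:3,3];P[z==0]=np.nan
    return P
def onplane(f,u,v,h):
    d=f['W'][:3,:3]@np.array([(u-f['cx'])/f['fx'],(v-f['cy'])/f['fy'],1]);o=f['W'][:3,3]
    return o+d*(h-o[2])/d[2]
def save(f,n): cv2.imwrite('pics/'+n+'.png',f['color'][:,:,::-1])
E
python3 - <<'E'
from h import *
print(r.sense())
for c in ['scene','side']:
    f=cam(c);save(f,c+'0');P=cloud(f);print(c,f['W'][:3,3])
    for t in ['power_supply','terminal_block','transformer','clamp_disc','tall_capacitor','short_capacitor','screw_jar','screw_dish','drill']:
        for d in r.spot_point(f,t)[:3]:
            u,v=d['centre'][0]*640,d['centre'][1]*480
            print(t,round(d['conf'],2),int(u),int(v),onplane(f,u,v,0.004 if t in('power_supply','terminal_block') else 0).round(3))
E
```

```text
pics
{'t': 0.0, 'qpos': array([-0.85383597,  0.50186264, -0.42676358,  1.55146325,  0.22081096,
        1.13827695, -0.21031606]), 'qvel': array([ 6.89771803e-04,  1.14518719e-03,  2.10265983e-03, -7.83782656e-04,
       -1.99555209e-05, -1.52064126e-03,  1.96061540e-03]), 'tau': array([ 5.19009955e-04, -5.69520628e+01, -5.81609577e+00, -2.80939651e+01,
        1.06583346e-02,  1.21577969e-02, -8.51632098e-08]), 'eef_pos': array([0.28467846, 0.58357177, 0.23024211]), 'tcp_rot': array([ 2.24928021e-01,  9.74374892e-01, -9.45857500e-04, -2.44357118e-04]), 'wrist_force': array([0.09097548, 0.41079994, 0.92330316]), 'torque': array([ 0.0303099 , -0.10498319,  0.03297561]), 'finger_force': 0.0, 'grip_width': 1.0018116029883126}
scene [ 1.39478018 -0.09358407  1.08566118]
terminal_block 0.63 367 215 [0.478 0.12  0.004]
terminal_block 0.29 182 204 [ 0.393 -0.304  0.004]
transformer 0.58 467 233 [0.555 0.336 0.   ]
transformer 0.32 364 217 [0.478 0.112 0.   ]
clamp_disc 0.51 137 330 [ 0.719 -0.388  0.   ]
clamp_disc 0.48 181 207 [ 0.398 -0.306  0.   ]
tall_capacitor 0.77 447 180 [0.39  0.331 0.   ]
tall_capacitor 0.52 475 194 [0.441 0.386 0.   ]
short_capacitor 0.52 164 264 [ 0.558 -0.341  0.   ]
screw_jar 0.68 472 290 [0.707 0.304 0.   ]
screw_dish 0.69 364 325 [0.764 0.065 0.   ]
drill 0.77 137 332 [ 0.724 -0.387  0.   ]
side [ 0.05734363 -0.64549701  0.62104388]
power_supply 0.84 315 292 [ 0.51  -0.068  0.004]
terminal_block 0.91 250 252 [0.483 0.11  0.004]
terminal_block 0.21 449 378 [ 0.549 -0.352  0.004]
terminal_block 0.21 369 216 [0.771 0.068 0.004]
transformer 0.81 232 199 [0.567 0.326 0.   ]
clamp_disc 0.92 356 415 [ 0.395 -0.312  0.   ]
tall_capacitor 0.8 162 221 [0.394 0.334 0.   ]
tall_capacitor 0.74 171 204 [0.441 0.391 0.   ]
short_capacitor 0.86 450 381 [ 0.548 -0.354  0.   ]
screw_jar 0.82 289 187 [0.709 0.292 0.   ]
screw_dish 0.93 370 217 [0.773 0.066 0.   ]
drill 0.9 529 345 [ 0.711 -0.385  0.   ]
```

View pics/scene0.png

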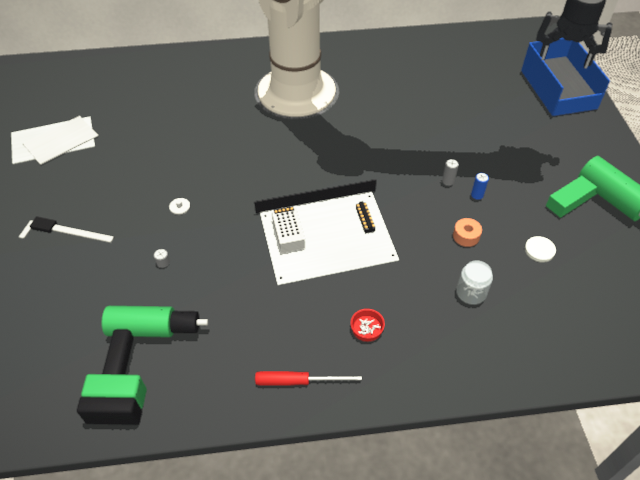

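View pics/side0.png

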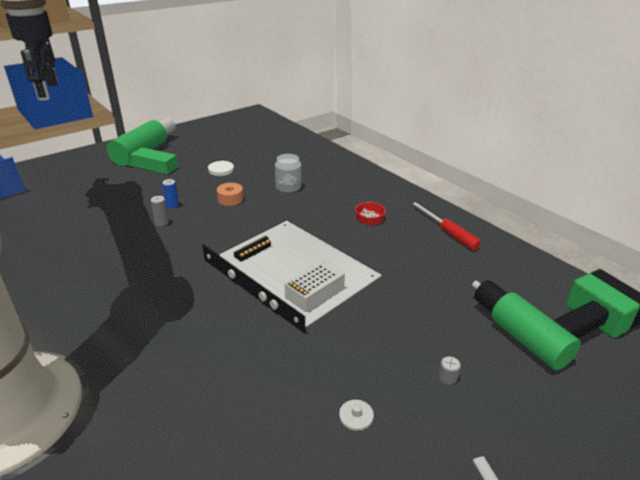

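Scene view: the grey tall capacitor is at (450,172), with the blue look-alike at (480,186). The transformer is at (467,232), the disc at (180,206) and the short capacitor at (161,258). The plate holds the supply at (288,230) and the terminal block at (366,216). Next I'll refine these with depth.

```bash
cat > m.py <<'E'
from h import *
its={'power_supply':(.51,-.068,.039,.065),'terminal_block':(.483,.11,.024,.05),'transformer':(.565,.328,.03,.045),'clamp_disc':(.396,-.31,.006,.035),'tall_capacitor':(.392,.333,.06,.025),'short_capacitor':(.548,-.353,.03,.025),'plate':(.53,.02,.004,.19)}
for c in ['scene','side']:
    f=cam(c);P=cloud(f)
    for k,(x,y,h,rad) in its.items():
        q=P[(abs(P[...,2]-h)<.0035)&(np.hypot(P[...,0]-x,P[...,1]-y)<rad)][:,:2]
        if len(q)<8: print(c,k,len(q));continue
        (a,b),s,an=cv2.minAreaRect((q*1000).astype(np.float32));(ex,ey),er=cv2.minEnclosingCircle((q*1000).astype(np.float32))
        print(c,k,len(q),'rect',np.round([a,b,*s,an],1),'circ',np.round([ex,ey,er],1))
    z=P[...,2];near=np.hypot(P[...,0]-.55,P[...,1])<.6
E
python3 m.py
```

```text
scene power_supply 757 rect [510.2 -65.9 104.3  55.2   6.9] circ [509.8 -67.3  57. ]
scene terminal_block 121 rect [487.8 110.5  80.7  22.5   6.8] circ [487.6 112.1  40.4]
scene transformer 349 rect [562.6 329.8  58.2  61.   60.6] circ [561.8 328.5  31.6]
scene clamp_disc 186 rect [ 393.7 -310.6   66.    49.3   76.2] circ [ 395.5 -310.1   34. ]
scene tall_capacitor 85 rect [389.6 331.7  31.4  28.5  16. ] circ [389.6 333.2  16.6]
scene short_capacitor 116 rect [ 552.1 -343.6   28.    29.8   63.8] circ [ 552.6 -344.2   16.4]
scene plate 8193 rect [531.7  19.4 377.7 374.7  51.1] circ [530.1  20.  189.9]
side power_supply 1135 rect [509.5 -68.  101.6  57.1   6.6] circ [509.  -67.4  56.5]
side terminal_block 165 rect [487.2 109.1  80.8  22.2   3.3] circ [487.  112.9  41.1]
side transformer 251 rect [561.5 328.1  61.2  56.   59.2] circ [561.4 327.6  32.3]
side clamp_disc 684 rect [ 393.1 -306.6   56.1   54.4   46.9] circ [ 398.8 -306.6   31.9]
side tall_capacitor 93 rect [388.4 329.   31.6  29.   48.8] circ [388.9 329.   17. ]
side short_capacitor 259 rect [ 551.6 -345.    30.1   29.4   32.9] circ [ 552.8 -345.7   16.3]
side plate 9712 rect [530.   19.1 378.6 377.7  13.7] circ [530.  20. 190.]
```

Depth gives the supply at (0.510,-0.067), the terminal block at (0.4875,0.1115) and a yaw of 0.124, with a separation of 180 mm as specified. Targets:
- transformer: (0.4987,0.0222)
- tall capacitor: (0.563,0.030)
- short capacitor: (0.562,0.121)

I'll keep one gripper yaw for every grasp, closing along the plate's y.

```bash
cat > go.py <<'E'
import sys
from h import *
s=r.sense();p=np.array(s['eef_pos']);M=R.from_quat(s['tcp_rot']).as_matrix()
print('t',round(s['t'],2),'pos',p.round(4),'yawerr(turn)',round(-(np.pi/2+.1243-np.arctan2(M[1,1],M[0,1])),4),'tilt',M[:,2].round(4),'q7',s['qpos'].round(2))
for a in sys.argv[1:]:
    t=np.array(eval(a));print(a,'tool shift',(M.T@(t-p)).round(4));p=t
E

```

Request:
carry_out --series '[[[0,0,0.01],-0.116],[[0,0,0.01],-0.116],[[0,0,0.01],-0.116],[[0,0,0.01],-0.115],[[0,0,0.01],-0.115],[[0,0,0],0],[[0,0,0],0],[[0,0,0],0]]' --fingers 1 --force 60

```text
t: 1.77
eef_pos: [0.2851, 0.5846, 0.1819]
tcp_rot: [-0.06, 0.998, 0.0, 0.0]
wrist_force: [-0.0, 0.0, -0.1]
grip_width: 1.0
finger_force: 0.0
```

```bash
python3 go.py .562,.328,.12 .562,.328,0
```

```text
t 1.77 pos [0.2851 0.5846 0.1819] yawerr(turn) -0.0036 tilt [ 1.e-04  8.e-04 -1.e+00] q7 [-0.78  0.57 -0.53  1.59  0.32  1.07  0.29]
.562,.328,.12 tool shift [-0.244  -0.2881  0.0617]
.562,.328,0 tool shift [ 0.0e+00 -1.0e-04  1.2e-01]
```

Request:
carry_out --series '[[[-0.025,-0.03,0],0],[[-0.025,-0.03,0],0],[[-0.025,-0.03,0],0],[[-0.025,-0.03,0],0],[[-0.025,-0.03,0],0],[[-0.025,-0.03,0],0],[[-0.025,-0.03,0],0],[[-0.025,-0.03,0],0]]'

```text
t: 2.43
eef_pos: [0.5149, 0.3699, 0.1828]
tcp_rot: [-0.061, 0.998, 0.001, 0.001]
wrist_force: [0.6, -0.3, 0.1]
grip_width: 0.999
finger_force: 0.0
```

Request:
carry_out --series '[[[-0.022,-0.024,0.01],0],[[-0.022,-0.024,0.01],0],[[0,0,0.02],0],[[0,0,0.02],0],[[0,0,0],0],[[0,0,0],0],[[0,0,0],0],[[0,0,0],0]]'

```text
t: 3.1
eef_pos: [0.5633, 0.3302, 0.1234]
tcp_rot: [-0.062, 0.998, 0.001, 0.001]
wrist_force: [0.3, -0.4, 1.1]
grip_width: 0.997
finger_force: 0.0
```

```bash
cat > w.py <<'E'
import sys
from h import *
n,x,y,h,rad=sys.argv[1],*map(float,sys.argv[2:6])
f=cam('wrist');P=cloud(f);save(f,n)
q=P[(abs(P[...,2]-h)<.004)&(np.hypot(P[...,0]-x,P[...,1]-y)<rad)][:,:2]
print(len(q))
if len(q)>8:
    (a,b),rr=cv2.minEnclosingCircle((q*1000).astype(np.float32));print('circ',round(a,1),round(b,1),round(rr,1))
E
python3 go.py .562,.328,0; python3 w.py w1 .562 .328 .03 .045
```

```text
t 3.1 pos [0.5633 0.3302 0.1234] yawerr(turn) 0.0006 tilt [ 0.0025  0.0017 -1.    ] q7 [-0.25  0.63 -0.45  1.63  0.32  0.96  0.88]
.562,.328,0 tool shift [ 0.0019 -0.0022  0.1233]
5212
circ 561.1 328.4 30.0
```

View pics/w1.png

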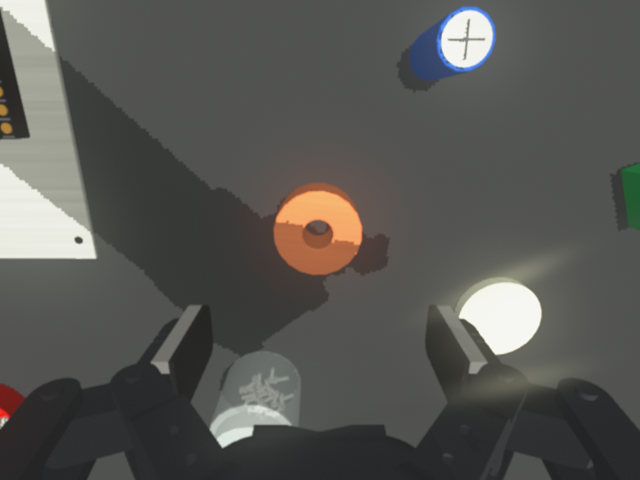

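The wrist view shows the transformer at (318,232), which measures (0.561,0.328) with radius 30.0 mm as expected. The jar is well clear, so I'll descend.

Request:
carry_out --series '[[[0.002,-0.002,0.03],0],[[0,0,0.03],0],[[0,0,0.03],0],[[0,0,0.02],0],[[0,0,0.01],0],[[0,0,0.003],0],[[0,0,0],0],[[0,0,0],0]]'

```text
t: 3.82
eef_pos: [0.5621, 0.3275, 0.0]
tcp_rot: [-0.062, 0.998, 0.001, 0.001]
wrist_force: [-0.4, -0.1, -0.6]
grip_width: 0.995
finger_force: 0.0
```

Request:
carry_out --series '[[[0,0,0],0],[[0,0,0],0],[[0,0,0],0],[[0,0,0],0],[[0,0,0],0],[[0,0,0],0],[[0,0,0],0],[[0,0,0],0]]' --fingers 0 --force 60

```text
t: 4.48
eef_pos: [0.5622, 0.3284, 0.0009]
tcp_rot: [-0.062, 0.998, 0.001, 0.002]
wrist_force: [-2.1, 0.1, 7.4]
grip_width: 0.686
finger_force: 63.4
```

Request:
carry_out --series '[[[0,0,-0.02],0],[[0,0,-0.03],0],[[0,0,-0.03],0],[[0,0,-0.03],0],[[0,0,0],0],[[0,0,0],0],[[0,0,0],0],[[0,0,0],0]]'

```text
t: 5.15
eef_pos: [0.5595, 0.325, 0.1061]
tcp_rot: [-0.062, 0.998, -0.001, -0.002]
wrist_force: [0.1, -0.3, -5.0]
grip_width: 0.685
finger_force: 66.7
```

```bash
python3 go.py .4987,.0222,.12 .4987,.0222,.005; python3 w.py w2 .563 .328 .14 .06
```

```text
t 5.15 pos [0.5595 0.325  0.1061] yawerr(turn) -0.0002 tilt [-0.0034 -0.0024 -1.    ] q7 [-0.25  0.64 -0.45  1.65  0.33  0.93  0.88]
.4987,.0222,.12 tool shift [ 0.0979 -0.293  -0.013 ]
.4987,.0222,.005 tool shift [-0.0004  0.0002  0.115 ]
1490
circ 553.1 323.6 43.2
```

View pics/w2.png

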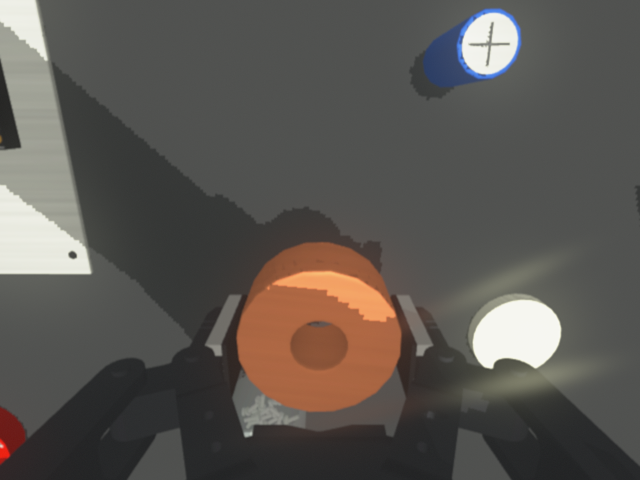

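The transformer is held at (320,340). Carrying it over the plate.

Request:
carry_out --series '[[[0.012,-0.0366,0],0],[[0.012,-0.0366,0],0],[[0.012,-0.0366,0],0],[[0.012,-0.0366,0],0],[[0.012,-0.0366,0],0],[[0.012,-0.0366,0],0],[[0.012,-0.0366,0],0],[[0.012,-0.0366,0],0]]'

```text
t: 5.87
eef_pos: [0.5003, 0.0223, 0.1071]
tcp_rot: [-0.062, 0.998, 0.0, -0.001]
wrist_force: [-0.2, -0.1, -4.6]
grip_width: 0.683
finger_force: 67.0
```

Request:
carry_out --series '[[[0,0,0.02],0],[[0,0,0.02],0],[[0,0,0.01],0],[[0,0,0],0],[[0,0,0],0],[[0,0,0],0],[[0,0,0],0],[[0,0,0],0]]'

```text
t: 6.53
eef_pos: [0.5028, 0.0246, 0.0591]
tcp_rot: [-0.063, 0.998, 0.0, 0.001]
wrist_force: [0.7, 0.1, -4.3]
grip_width: 0.679
finger_force: 67.0
```

```bash
python3 go.py .4992,.0222,.006
```

```text
t 6.53 pos [0.5028 0.0246 0.0591] yawerr(turn) 0.001 tilt [ 1.6e-03  1.0e-04 -1.0e+00] q7 [ 0.24  0.5  -0.41  2.04  0.32  0.66  1.32]
.4992,.0222,.006 tool shift [ 0.004  -0.002   0.0531]
```

Request:
carry_out --series '[[[0.003,-0.002,0.02],0],[[0,0,0.015],0],[[0,0,0.01],0],[[0,0,0.005],0],[[0,0,0.003],0],[[0,0,0],0],[[0,0,0],0],[[0,0,0],0]]'

```text
t: 7.2
eef_pos: [0.5, 0.0218, 0.0059]
tcp_rot: [-0.062, 0.998, 0.0, 0.001]
wrist_force: [-0.4, 0.2, -4.6]
grip_width: 0.681
finger_force: 67.0
```

```bash
python3 go.py .4995,.0222,.005; python3 - <<'E'
from h import *
print(r.sense()['wrist_force'])
f=cam('side');P=cloud(f);save(f,'s1')
q=P[(abs(P[...,2]-.034)<.004)&(np.hypot(P[...,0]-.4987,P[...,1]-.0222)<.04)];print(len(q),np.nanmedian(q,0))
E
```

```text
t 7.2 pos [0.5    0.0218 0.0059] yawerr(turn) 0.0 tilt [ 1.3e-03  2.0e-04 -1.0e+00] q7 [ 0.2   0.59 -0.36  2.06  0.38  0.55  1.27]
.4995,.0222,.005 tool shift [0.0004 0.0004 0.0009]
[-0.4402817   0.1553937  -4.64945632]
376 [0.49023812 0.02422634 0.03480839]
```

Request:
carry_out --series '[[[0,0,0.001],0],[[0,0,0.001],0],[[0,0,0],0],[[0,0,0],0],[[0,0,0],0],[[0,0,0],0],[[0,0,0],0],[[0,0,0],0]]'

```text
t: 7.92
eef_pos: [0.4999, 0.0217, 0.0049]
tcp_rot: [-0.062, 0.998, -0.0, 0.001]
wrist_force: [-4.2, -0.5, 13.3]
grip_width: 0.688
finger_force: 68.6
```

Request:
carry_out --series '[[[0,0,0],0],[[0,0,0],0],[[0,0,0],0],[[0,0,0],0],[[0,0,0],0],[[0,0,0],0],[[0,0,0],0],[[0,0,0],0]]' --fingers 0.82

```text
t: 8.58
eef_pos: [0.4992, 0.0217, 0.0032]
tcp_rot: [-0.062, 0.998, 0.0, -0.0]
wrist_force: [-0.1, -0.7, -0.1]
grip_width: 0.82
finger_force: 0.0
```

Request:
carry_out --series '[[[0,0,-0.01],0],[[0,0,-0.02],0],[[0,0,-0.03],0],[[0,0,-0.03],0],[[0,0,-0.03],0],[[0,0,-0.03],0],[[0,0,0],0],[[0,0,0],0]]'

```text
t: 9.25
eef_pos: [0.5009, 0.0216, 0.1558]
tcp_rot: [-0.062, 0.998, -0.0, 0.002]
wrist_force: [0.1, -0.4, 0.1]
grip_width: 0.818
finger_force: 0.0
```

```bash
python3 go.py .3895,.331,.155 .3895,.331,.03; python3 w.py w3 .4987 .0222 .034 .045
```

```text
t 9.25 pos [0.5009 0.0216 0.1558] yawerr(turn) -0.0003 tilt [ 5.e-03 -6.e-04 -1.e+00] q7 [ 0.31  0.34 -0.49  1.99  0.21  0.86  1.41]
.3895,.331,.155 tool shift [7.230e-02 3.208e-01 1.000e-04]
.3895,.331,.03 tool shift [6.00e-04 1.00e-04 1.25e-01]
4276
circ 499.3 20.5 30.0
```

The transformer stands at (0.4993,0.0205), within 2 mm of its target. Next is the disc.

Request:
carry_out --series '[[[0.0175,-0.037,0],0],[[0.0175,-0.037,0],0],[[0.0175,-0.037,0],0],[[0.0175,-0.037,0],0],[[0.0175,-0.037,0],0],[[0.0175,-0.037,0],0],[[0.0175,-0.037,0],0],[[0.0175,-0.037,0],0]]' --fingers 0.5

```text
t: 9.97
eef_pos: [0.3949, -0.2904, 0.1519]
tcp_rot: [-0.062, 0.998, 0.001, -0.001]
wrist_force: [1.0, 0.3, -0.0]
grip_width: 0.5
finger_force: 0.0
```

Request:
carry_out --series '[[[0.005,-0.02,0.02],0],[[0,0,0.02],0],[[0,0,0],0],[[0,0,0],0],[[0,0,0],0],[[0,0,0],0],[[0,0,0],0],[[0,0,0],0]]'

```text
t: 10.63
eef_pos: [0.3954, -0.3095, 0.1141]
tcp_rot: [-0.063, 0.998, -0.0, 0.001]
wrist_force: [0.6, -0.1, -0.2]
grip_width: 0.5
finger_force: 0.0
```

```bash
python3 w.py w4 .397 -.308 .02 .02;python3 w.py w4 .397 -.308 .006 .035; python3 go.py .396,-.308,.008
```

```text
324
circ 392.6 -312.6 6.9
3022
circ 392.8 -312.6 23.9
t 10.73 pos [ 0.395  -0.3098  0.1139] yawerr(turn) 0.0007 tilt [ 8.e-04 -8.e-04 -1.e+00] q7 [ 0.87  0.38 -0.31  2.02  0.17  0.76  2.16]
.396,-.308,.008 tool shift [-0.0011  0.0017  0.1059]
```

View pics/w4.png

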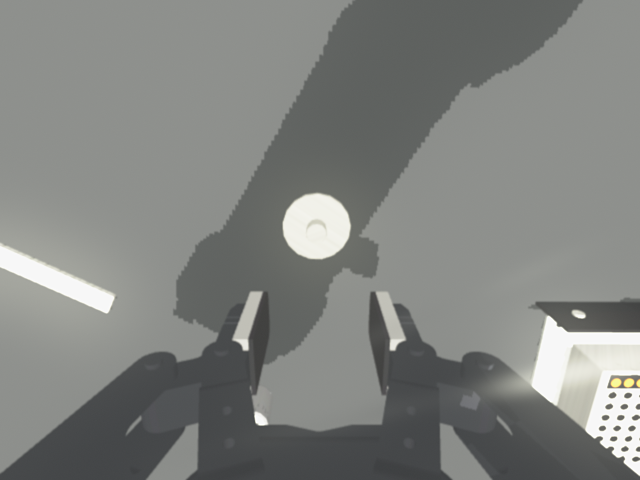

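The wrist view shows the disc with its hub at (316,228). Hub radius 6.9 mm and rim 23.9 mm match the spec, with the centre at (0.3927,-0.3126).

Request:
carry_out --series '[[[0.0025,-0.0025,0.03],0],[[0,0,0.03],0],[[0,0,0.02],0],[[0,0,0.015],0],[[0,0,0.01],0],[[0,0,0],0],[[0,0,0],0],[[0,0,0],0]]'

```text
t: 11.4
eef_pos: [0.3931, -0.3131, 0.0092]
tcp_rot: [-0.062, 0.998, -0.0, 0.001]
wrist_force: [0.8, 0.9, 0.0]
grip_width: 0.5
finger_force: 0.0
```

Request:
carry_out --series '[[[0,0,0],0],[[0,0,0],0],[[0,0,0],0],[[0,0,0],0],[[0,0,0],0],[[0,0,0],0],[[0,0,0],0],[[0,0,0],0]]' --fingers 0 --force 30

```text
t: 12.07
eef_pos: [0.393, -0.3132, 0.0093]
tcp_rot: [-0.062, 0.998, -0.001, 0.001]
wrist_force: [-1.6, 0.5, 6.5]
grip_width: 0.143
finger_force: 29.2
```

Request:
carry_out --series '[[[0,0,-0.01],0],[[0,0,-0.02],0],[[0,0,-0.03],0],[[0,0,-0.03],0],[[0,0,-0.01],0],[[0,0,0],0],[[0,0,0],0],[[0,0,0],0]]'

```text
t: 12.73
eef_pos: [0.3914, -0.3121, 0.1072]
tcp_rot: [-0.062, 0.998, 0.001, -0.001]
wrist_force: [-0.6, 0.2, -1.5]
grip_width: 0.139
finger_force: 29.3
```

```bash
python3 w.py w5 .393 -.313 .106 .04; python3 go.py .4993,.0205,.105 .4993,.0205,.044
```

```text
3006
circ 390.9 -312.7 24.1
t 12.78 pos [ 0.3912 -0.3119  0.1069] yawerr(turn) -0.0001 tilt [-0.0023  0.0018 -1.    ] q7 [ 0.88  0.4  -0.31  2.02  0.17  0.75  2.16]
.4993,.0205,.105 tool shift [-0.1484  0.3165  0.0022]
.4993,.0205,.044 tool shift [-0.0001 -0.0001  0.061 ]
```

View pics/w5.png

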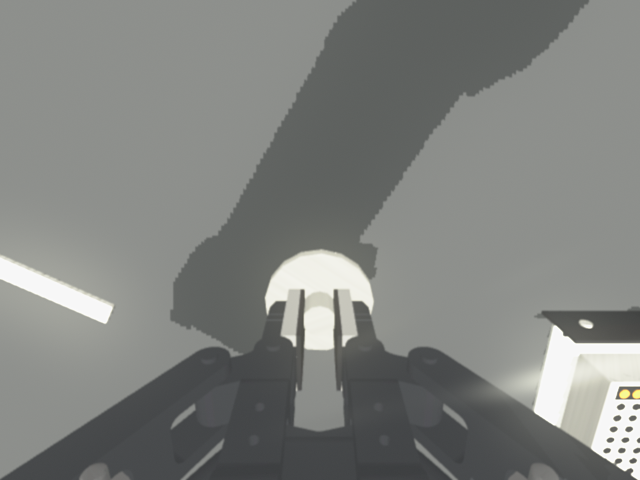

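The disc is held level by its hub, at (318,300).

Request:
carry_out --series '[[[-0.017,0.036,0],0],[[-0.017,0.036,0],0],[[-0.017,0.036,0],0],[[-0.017,0.036,0],0],[[-0.017,0.036,0],0],[[-0.017,0.036,0],0],[[-0.017,0.036,0],0],[[-0.017,0.036,0],0]]'

```text
t: 13.45
eef_pos: [0.4906, -0.0081, 0.1067]
tcp_rot: [-0.062, 0.998, 0.0, -0.002]
wrist_force: [0.5, 0.1, -1.9]
grip_width: 0.144
finger_force: 29.4
```

Request:
carry_out --series '[[[-0.013,0.029,0],0],[[0,0,0.02],0],[[0,0,0.015],0],[[0,0,0],0],[[0,0,0],0],[[0,0,0],0],[[0,0,0],0],[[0,0,0],0]]'

```text
t: 14.12
eef_pos: [0.5015, 0.0199, 0.074]
tcp_rot: [-0.062, 0.998, -0.0, 0.001]
wrist_force: [-0.2, 0.0, -0.6]
grip_width: 0.143
finger_force: 29.4
```

```bash
python3 go.py .4995,.021,.0435; python3 w.py w6 .4995 .021 .068 .04;  python3 w.py w6 .4993 .0205 .034 .045
```

```text
t 14.12 pos [0.5015 0.0199 0.074 ] yawerr(turn) -0.0012 tilt [ 1.2e-03 -1.0e-04 -1.0e+00] q7 [ 0.23  0.46 -0.39  2.04  0.28  0.69  1.36]
.4995,.021,.0435 tool shift [0.0019 0.0014 0.0305]
4291
circ 501.3 19.4 24.4
4181
circ 498.6 20.9 29.8
```

Request:
carry_out --series '[[[0.0025,0.002,0.01],0],[[0,0,0.008],0],[[0,0,0.006],0],[[0,0,0.004],0],[[0,0,0.002],0],[[0,0,0.001],0],[[0,0,0],0],[[0,0,0],0]]'

```text
t: 14.88
eef_pos: [0.4973, 0.022, 0.0432]
tcp_rot: [-0.062, 0.998, -0.001, -0.001]
wrist_force: [-7.3, -0.8, 18.3]
grip_width: 0.147
finger_force: 31.1
```

```bash
python3 go.py .499,.021,.0432; python3 w.py w6 .499 .021 .041 .03
```

```text
t 14.88 pos [0.4973 0.022  0.0432] yawerr(turn) 0.0002 tilt [-0.0019 -0.0012 -1.    ] q7 [ 0.21  0.51 -0.37  2.06  0.31  0.63  1.32]
.499,.021,.0432 tool shift [-0.0015 -0.0012 -0.    ]
4152
circ 497.2 21.2 24.3
```

Contact at the right height. Release and retreat.

Request:
carry_out --series '[[[0,0,-0.001],0],[[0,0,0],0],[[0,0,0],0],[[0,0,0],0],[[0,0,0],0],[[0,0,0],0],[[0,0,0],0],[[0,0,0],0]]' --fingers 0.45

```text
t: 15.6
eef_pos: [0.4982, 0.022, 0.0432]
tcp_rot: [-0.062, 0.998, 0.0, -0.0]
wrist_force: [-0.1, 0.1, -0.3]
grip_width: 0.451
finger_force: 0.0
```

Request:
carry_out --series '[[[0,0,-0.01],0],[[0,0,-0.02],0],[[0,0,-0.03],0],[[0,0,-0.03],0],[[0,0,-0.03],0],[[0,0,0],0],[[0,0,0],0],[[0,0,0],0]]'

```text
t: 16.27
eef_pos: [0.498, 0.0218, 0.1635]
tcp_rot: [-0.062, 0.998, -0.0, 0.0]
wrist_force: [0.9, 0.1, -0.8]
grip_width: 0.451
finger_force: 0.0
```

```bash
python3 go.py .3893,.331,.16; python3 w.py w7 .499 .021 .04 .028;  python3 w.py w7 .4993 .0205 .034 .045
```

```text
t 16.27 pos [0.498  0.0218 0.1635] yawerr(turn) -0.0003 tilt [ 3.e-04 -4.e-04 -1.e+00] q7 [ 0.29  0.32 -0.45  1.99  0.18  0.87  1.43]
.3893,.331,.16 tool shift [0.0696 0.3203 0.0034]
2720
circ 497.5 21.3 24.0
2122
circ 499.2 20.7 29.8
```

View pics/w7.png

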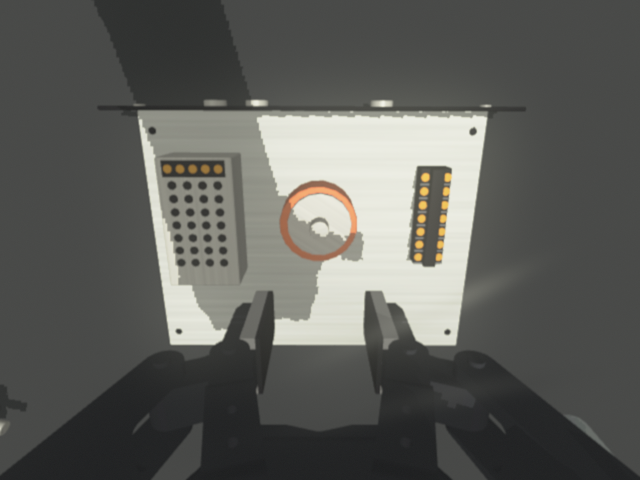

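The disc sits on the ring at (318,220), 1.8 mm off centre. Next is the tall capacitor.

Request:
carry_out --series '[[[0.0085,0.04,0],0],[[0.0085,0.04,0],0],[[0.0085,0.04,0],0],[[0.0085,0.04,0],0],[[0.0085,0.04,0],0],[[0.0085,0.04,0],0],[[0.0085,0.04,0],0],[[0.0085,0.04,0],0]]' --fingers 0.6

```text
t: 17.03
eef_pos: [0.3893, 0.3322, 0.162]
tcp_rot: [-0.062, 0.998, -0.001, -0.001]
wrist_force: [0.2, 0.1, -0.8]
grip_width: 0.6
finger_force: 0.0
```

Request:
carry_out --series '[[[0,0,0],0],[[0,0,0],0],[[0,0,0],0],[[0,0,0],0],[[0,0,0],0],[[0,0,0],0],[[0,0,0],0],[[0,0,0],0]]'

```text
t: 17.7
eef_pos: [0.3916, 0.3304, 0.1634]
tcp_rot: [-0.061, 0.998, -0.0, 0.0]
wrist_force: [0.4, 0.4, -0.5]
grip_width: 0.593
finger_force: 0.0
```

```bash
python3 w.py w8 .389 .331 .06 .025; python3 go.py .389,.331,.03
```

```text
1349
circ 388.6 330.1 14.9
t 17.75 pos [0.3915 0.3306 0.1634] yawerr(turn) -0.0012 tilt [ 2.e-04 -0.e+00 -1.e+00] q7 [-0.26  0.37 -0.59  1.95  0.26  0.9   0.71]
.389,.331,.03 tool shift [0.0024 0.0007 0.1334]
```

View pics/w8.png

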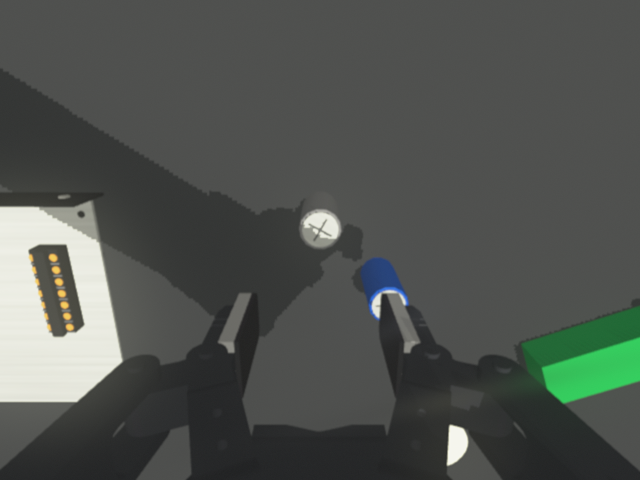

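The grey capacitor is at (320,228), which measures (0.3886,0.3301) with radius 14.9 mm. The blue one at (385,290) is clear of the fingers.

Request:
carry_out --series '[[[0.003,0,0.03],0],[[0,0,0.03],0],[[0,0,0.03],0],[[0,0,0.03],0],[[0,0,0.015],0],[[0,0,0.006],0],[[0,0,0],0],[[0,0,0],0]]'

```text
t: 18.42
eef_pos: [0.3884, 0.3312, 0.0228]
tcp_rot: [-0.062, 0.998, 0.0, 0.0]
wrist_force: [0.3, -0.0, 1.2]
grip_width: 0.598
finger_force: 0.0
```

Request:
carry_out --series '[[[0,0,0],0],[[0,0,0],0],[[0,0,0],0],[[0,0,0],0],[[0,0,0],0],[[0,0,0],0],[[0,0,0],0],[[0,0,0],0]]' --fingers 0 --force 30

```text
t: 19.08
eef_pos: [0.3892, 0.3316, 0.0238]
tcp_rot: [-0.062, 0.998, 0.001, 0.001]
wrist_force: [-0.8, -0.5, 7.9]
grip_width: 0.343
finger_force: 29.7
```

Request:
carry_out --series '[[[0,0,-0.01],0],[[0,0,-0.02],0],[[0,0,-0.03],0],[[0,0,-0.03],0],[[0,0,-0.03],0],[[0,0,0],0],[[0,0,0],0],[[0,0,0],0]]'

```text
t: 19.75
eef_pos: [0.3881, 0.3302, 0.1425]
tcp_rot: [-0.062, 0.998, -0.0, 0.0]
wrist_force: [-0.3, -0.3, -0.6]
grip_width: 0.345
finger_force: 29.8
```

```bash
python3 w.py w9 .389 .331 .18 .03; python3 go.py .563,.029,.14 .563,.029,.026
```

```text
6345
circ 378.6 330.7 27.9
t 19.8 pos [0.3876 0.3299 0.1417] yawerr(turn) -0.0003 tilt [-9.0e-04 -1.2e-03 -1.0e+00] q7 [-0.27  0.39 -0.58  1.98  0.28  0.85  0.68]
.563,.029,.14 tool shift [-0.1368 -0.3203  0.0019]
.563,.029,.026 tool shift [-1.00e-04  1.00e-04  1.14e-01]
```

Request:
carry_out --series '[[[-0.016,-0.037,0],0],[[-0.016,-0.037,0],0],[[-0.016,-0.037,0],0],[[-0.016,-0.037,0],0],[[-0.016,-0.037,0],0],[[-0.016,-0.037,0],0],[[-0.016,-0.037,0],0],[[-0.016,-0.037,0],0]]'

```text
t: 20.47
eef_pos: [0.5512, 0.0508, 0.1407]
tcp_rot: [-0.062, 0.998, 0.0, -0.002]
wrist_force: [1.0, 1.0, -0.1]
grip_width: 0.344
finger_force: 29.9
```

Request:
carry_out --series '[[[-0.009,-0.024,0],0],[[0,0,0.03],0],[[0,0,0.02],0],[[0,0,0.01],0],[[0,0,0],0],[[0,0,0],0],[[0,0,0],0],[[0,0,0],0]]'

```text
t: 21.13
eef_pos: [0.5646, 0.0309, 0.0835]
tcp_rot: [-0.063, 0.998, 0.0, 0.001]
wrist_force: [0.3, 0.2, 0.7]
grip_width: 0.341
finger_force: 29.9
```

```bash
python3 go.py .5635,.029,.027
```

```text
t 21.13 pos [0.5646 0.0309 0.0835] yawerr(turn) 0.0009 tilt [ 2.e-03  2.e-04 -1.e+00] q7 [ 0.24  0.55 -0.43  1.88  0.32  0.78  1.33]
.5635,.029,.027 tool shift [ 0.0015 -0.0018  0.0565]
```

Request:
carry_out --series '[[[0.001,-0.002,0.02],0],[[0,0,0.015],0],[[0,0,0.01],0],[[0,0,0.006],0],[[0,0,0.003],0],[[0,0,0.001],0],[[0,0,0.001],0],[[0,0,0],0]]'

```text
t: 21.8
eef_pos: [0.5631, 0.0284, 0.0279]
tcp_rot: [-0.062, 0.998, -0.0, 0.0]
wrist_force: [-4.9, -1.2, 7.6]
grip_width: 0.342
finger_force: 30.7
```

Contact. Release and lift.

Request:
carry_out --series '[[[0,0,0],0],[[0,0,0],0],[[0,0,0],0],[[0,0,0],0],[[0,0,0],0],[[0,0,0],0],[[0,0,0],0],[[0,0,0],0]]' --fingers 0.55

```text
t: 22.47
eef_pos: [0.5629, 0.0281, 0.0262]
tcp_rot: [-0.062, 0.998, 0.0, -0.0]
wrist_force: [-0.2, -0.2, -0.3]
grip_width: 0.551
finger_force: 0.0
```

Request:
carry_out --series '[[[0,0,-0.01],0],[[0,0,-0.02],0],[[0,0,-0.03],0],[[0,0,-0.03],0],[[0,0,-0.03],0],[[0,0,-0.03],0],[[0,0,0],0],[[0,0,0],0]]'

```text
t: 23.13
eef_pos: [0.5646, 0.0282, 0.1791]
tcp_rot: [-0.062, 0.998, -0.0, 0.003]
wrist_force: [-0.7, 0.6, -0.6]
grip_width: 0.549
finger_force: 0.0
```

```bash
python3 go.py .552,-.344,.16; python3 w.py w10 .563 .029 .064 .025
```

```text
t 23.13 pos [0.5646 0.0282 0.1791] yawerr(turn) -0.0002 tilt [ 5.1e-03 -2.0e-04 -1.0e+00] q7 [ 0.29  0.42 -0.49  1.82  0.23  0.96  1.4 ]
.552,-.344,.16 tool shift [ 0.0587 -0.3678  0.0191]
1245
circ 562.5 27.5 15.1
```

The tall capacitor stands at (0.5625,0.0275). Next is the short one.

Request:
carry_out --series '[[[0.0065,-0.04,0],0],[[0.0065,-0.04,0],0],[[0.0065,-0.04,0],0],[[0.0065,-0.04,0],0],[[0.0065,-0.04,0],0],[[0.0065,-0.04,0],0],[[0.0065,-0.04,0],0],[[0.0065,-0.04,0],0]]' --fingers 0.65

```text
t: 23.85
eef_pos: [0.5493, -0.2973, 0.1744]
tcp_rot: [-0.062, 0.998, 0.001, -0.001]
wrist_force: [0.8, -0.2, -0.5]
grip_width: 0.654
finger_force: 0.0
```

Request:
carry_out --series '[[[0.003,-0.024,0],0],[[0.003,-0.023,0],0],[[0,0,0.02],0],[[0,0,0.02],0],[[0,0,0],0],[[0,0,0],0],[[0,0,0],0],[[0,0,0],0]]'

```text
t: 24.52
eef_pos: [0.5517, -0.343, 0.1372]
tcp_rot: [-0.063, 0.998, -0.0, 0.001]
wrist_force: [0.0, -0.2, 0.2]
grip_width: 0.648
finger_force: 0.0
```

```bash
python3 w.py w11 .552 -.345 .03 .025; python3 go.py .552,-.3445,.004
```

```text
1305
circ 551.2 -345.3 14.9
t 24.57 pos [ 0.5518 -0.3431  0.1375] yawerr(turn) 0.0008 tilt [ 1.6e-03 -8.0e-04 -1.0e+00] q7 [ 0.77  0.59 -0.36  1.63  0.24  0.96  2.03]
.552,-.3445,.004 tool shift [ 0.0002 -0.0013  0.1335]
```

View pics/w11.png

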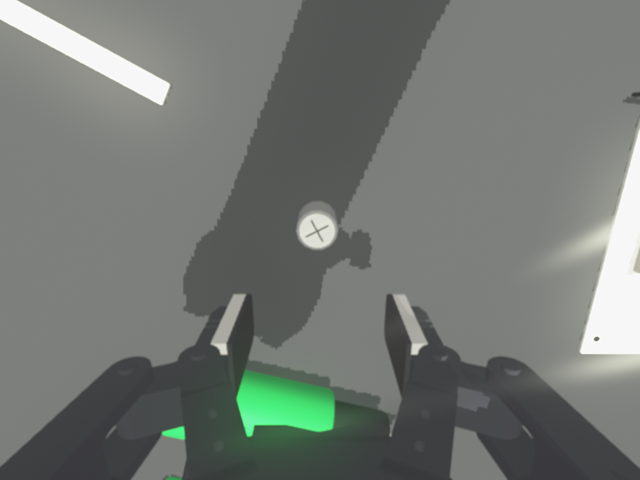

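The short capacitor is at (317,230), which measures (0.551,-0.345) with radius 14.9 mm. The drill is at x > 0.67, clear of the gripper.

Request:
carry_out --series '[[[0.001,-0.002,0.03],0],[[0,0,0.03],0],[[0,0,0.03],0],[[0,0,0.025],0],[[0,0,0.015],0],[[0,0,0.003],0],[[0,0,0],0],[[0,0,0],0]]'

```text
t: 25.23
eef_pos: [0.5515, -0.3458, 0.0049]
tcp_rot: [-0.062, 0.998, -0.001, 0.001]
wrist_force: [0.5, -0.5, 0.1]
grip_width: 0.649
finger_force: 0.0
```

Request:
carry_out --series '[[[0,0,0],0],[[0,0,0],0],[[0,0,0],0],[[0,0,0],0],[[0,0,0],0],[[0,0,0],0],[[0,0,0],0],[[0,0,0],0]]' --fingers 0 --force 30

```text
t: 25.9
eef_pos: [0.5515, -0.3462, 0.0053]
tcp_rot: [-0.062, 0.998, -0.001, 0.001]
wrist_force: [-0.8, 0.6, 6.0]
grip_width: 0.345
finger_force: 29.6
```

Request:
carry_out --series '[[[0,0,-0.01],0],[[0,0,-0.02],0],[[0,0,-0.03],0],[[0,0,-0.04],0],[[0,0,-0.04],0],[[0,0,0],0],[[0,0,0],0],[[0,0,0],0]]'

```text
t: 26.57
eef_pos: [0.5498, -0.3454, 0.1439]
tcp_rot: [-0.062, 0.998, -0.0, 0.0]
wrist_force: [-0.6, 0.1, -0.8]
grip_width: 0.34
finger_force: 29.7
```

```bash
python3 go.py .562,.121,.14 .562,.121,.008
```

```text
t 26.57 pos [ 0.5498 -0.3454  0.1439] yawerr(turn) -0.0002 tilt [ 1.e-04 -6.e-04 -1.e+00] q7 [ 0.78  0.58 -0.36  1.63  0.24  0.98  2.03]
.562,.121,.14 tool shift [-0.0698  0.4613  0.0036]
.562,.121,.008 tool shift [0.00e+00 1.00e-04 1.32e-01]
```

Request:
carry_out --series '[[[-0.0058,0.0384,0],0],[[-0.0058,0.0384,0],0],[[-0.0058,0.0384,0],0],[[-0.0058,0.0384,0],0],[[-0.0058,0.0384,0],0],[[-0.0058,0.0384,0],0],[[-0.0058,0.0384,0],0],[[-0.0058,0.0384,0],0]]'

```text
t: 27.23
eef_pos: [0.5562, -0.0331, 0.1415]
tcp_rot: [-0.062, 0.998, 0.0, -0.002]
wrist_force: [1.2, -0.4, -0.0]
grip_width: 0.344
finger_force: 29.8
```

Request:
carry_out --series '[[[-0.0058,0.0384,0],0],[[-0.0058,0.0384,0],0],[[-0.0058,0.0384,0],0],[[-0.0058,0.0384,0],0],[[0,0,0.03],0],[[0,0,0.02],0],[[0,0,0],0],[[0,0,0],0]]'

```text
t: 27.9
eef_pos: [0.5597, 0.1198, 0.091]
tcp_rot: [-0.062, 0.998, -0.0, -0.003]
wrist_force: [0.4, -0.9, -0.7]
grip_width: 0.335
finger_force: 29.7
```

```bash
python3 go.py .562,.1205,.0085
```

```text
t 27.9 pos [0.5597 0.1198 0.091 ] yawerr(turn) 0.0001 tilt [-0.0059 -0.0012 -1.    ] q7 [ 0.09  0.55 -0.44  1.85  0.31  0.82  1.18]
.562,.1205,.0085 tool shift [-0.0029  0.0004  0.0824]
```

Request:
carry_out --series '[[[-0.001,0,0.03],0],[[0,0,0.025],0],[[0,0,0.015],0],[[0,0,0.007],0],[[0,0,0.003],0],[[0,0,0.002],0],[[0,0,0],0],[[0,0,0],0]]'

```text
t: 28.57
eef_pos: [0.5641, 0.1207, 0.0125]
tcp_rot: [-0.062, 0.998, 0.0, 0.001]
wrist_force: [-0.1, 0.4, 0.2]
grip_width: 0.34
finger_force: 29.7
```

```bash
python3 go.py .562,.1205,.0085
```

```text
t 28.57 pos [0.5641 0.1207 0.0125] yawerr(turn) -0.0004 tilt [ 2.e-03  4.e-04 -1.e+00] q7 [ 0.04  0.67 -0.39  1.87  0.39  0.67  1.12]
.562,.1205,.0085 tool shift [0.0022 0.     0.004 ]
```

Request:
carry_out --series '[[[0.001,0,0.002],0],[[0,0,0.001],0],[[0,0,0.001],0],[[0,0,0],0],[[0,0,0],0],[[0,0,0],0],[[0,0,0],0],[[0,0,0],0]]'

```text
t: 29.23
eef_pos: [0.5627, 0.1206, 0.0093]
tcp_rot: [-0.062, 0.998, -0.0, 0.001]
wrist_force: [-3.6, -1.1, 13.9]
grip_width: 0.34
finger_force: 31.1
```

Request:
carry_out --series '[[[0,0,0],0],[[0,0,0],0],[[0,0,0],0],[[0,0,0],0],[[0,0,0],0],[[0,0,0],0],[[0,0,0],0],[[0,0,0],0]]' --fingers 0.55

```text
t: 29.9
eef_pos: [0.562, 0.1205, 0.0072]
tcp_rot: [-0.062, 0.998, 0.0, -0.0]
wrist_force: [-0.4, 0.2, -0.3]
grip_width: 0.547
finger_force: 0.0
```

Request:
carry_out --series '[[[0,0,-0.01],0],[[0,0,-0.02],0],[[0,0,-0.03],0],[[0,0,-0.03],0],[[0,0,-0.03],0],[[0,0,-0.03],0],[[0,0,0],0],[[0,0,0],0]]'

```text
t: 30.57
eef_pos: [0.5638, 0.1209, 0.1602]
tcp_rot: [-0.062, 0.998, 0.0, 0.003]
wrist_force: [0.2, 0.4, 0.3]
grip_width: 0.553
finger_force: 0.0
```

Request:
carry_out --series '[[[0.03,0.01,-0.02],0],[[0.03,0.01,-0.02],0],[[0.02,0.01,-0.01],0],[[0,0,0],0],[[0,0,0],0],[[0,0,0],0],[[0,0,0],0],[[0,0,0],0]]'

```text
t: 31.23
eef_pos: [0.4793, 0.1397, 0.2064]
tcp_rot: [-0.061, 0.998, 0.0, -0.001]
wrist_force: [-0.5, 0.5, -0.5]
grip_width: 0.55
finger_force: 0.0
```

```bash
for a in ".562 .1205 .034 .025" ".5625 .0275 .064 .025" ".498 .021 .04 .028" ".499 .021 .034 .045"; do python3 w.py w12 $a; done; python3 - <<'E'
from h import *
f=cam('scene');save(f,'scene1')
E
```

```text
703
circ 562.3 119.9 14.8
865
circ 562.6 27.7 15.3
2073
circ 496.9 21.4 24.1
1710
circ 499.1 21.2 29.9
```

View pics/scene1.png

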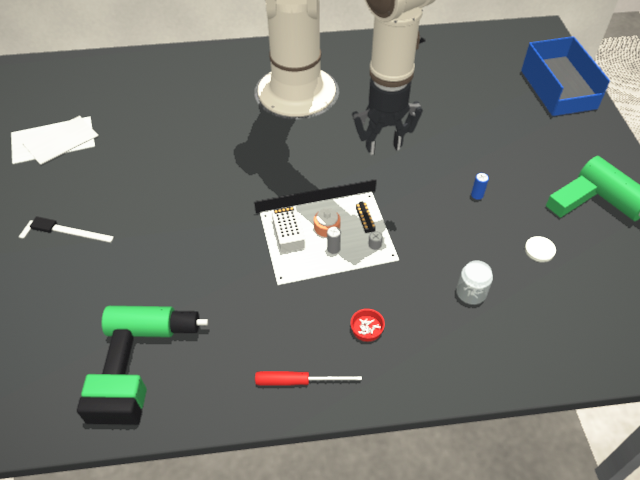

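View pics/w12.png

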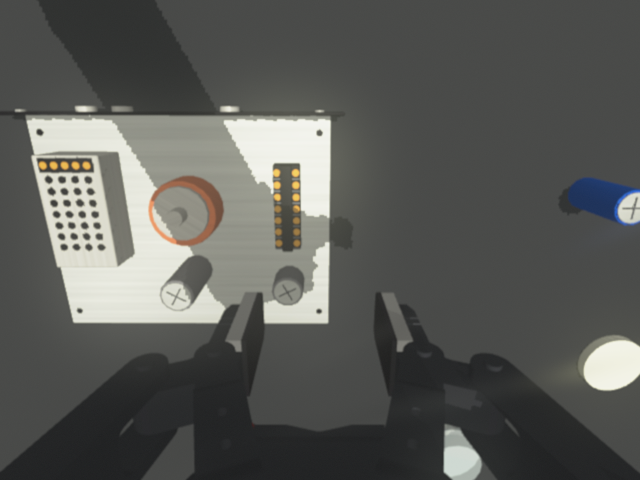

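All the parts are placed and upright, each within about 3 mm of its target. The jar at (475,283), dish (367,325) and drill are where they started.

```bash
python3 -c "
from rig import r
print(r.finish_job())"
```

```text
the job is handed in; nothing more can be done
None
```

The job is handed in at about 31 s of the 96 s allowed: transformer, disc and both capacitors stand upright on the plate within about 3 mm of target by the last wrist-camera check, and the jar, dish and drill look unmoved. The hand-in call returned no verdict.

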